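# Hold open the lever-lifted lid of a solvent waste inlet

### The job

Open the solvent waste inlet so that I can pour into it: with a fingertip push the small swivel catch round until it is completely off the heavy steel lid, then press the green paddle of the lever beside it smoothly all the way down to its rubber stop, so that the lever swings the lid up. Finish while still holding the paddle down with the fingers and the lid raised. Do not lift the lid itself, do not fling it or let it slam, and leave the glassware and other loose things where they stand.

Things in the scene. Friction and masses are not known exactly. Their poses are not given: they have to be found in the camera images.
- inlet: Solvent waste inlet fixed on the bench: a stainless box 215 long (its x), 150 wide (its y), 80 high, over a funnel hopper. Origin on the bench below the middle of the box's hinge end; x runs from there along the box towards the catch end, z up. The lid lies over its x = 16 to 168 mm, y = +-70 mm, top face 89 mm above the bench. The lever runs along the outside of the box's -y side and sticks out beyond the hinge end, towards its -x.
- lid (a joint): Opening angle of the heavy steel lid (150 x 140 x 7 mm plate, 1.0 to 1.45 kg), hinged along the inlet's y at x = 12 mm, 85 mm above the bench. 0 is shut; its free edge, at the catch end, rises as it grows. A pin on the lid's side rests on the lever's short end; the lid reaches about 0.8 rad when the lever is on its stop. It falls shut by its weight when the lever is let go.
- lever (a joint): Angle of the lever, which pivots on a bracket beside the box. 0 is at rest with its long end raised (paddle about 145 mm above the bench); it grows as the paddle is pressed down, up to the rubber stop at 0.56 rad (paddle about 40 mm above the bench). About 1.4 times this angle appears at the lid. The press takes about 3.5 to 7 N at the paddle, more only once it bears on the stop.
- lever_pivot (a point): The lever's pivot: middle of the bar on the pivot pin, 85 mm above the bench. The lever turns about a level axis along the inlet's y.
- lever_pad (a point): Middle of the top face of the green plastic paddle on the lever's long end, 188 mm from the pivot along the bar. The paddle is 62 mm along the lever and 40 mm wide; it slopes with the lever (16 degrees up away from the pivot at rest, 16 degrees down at the stop) and swings with it.
- catch (a joint): Angle of the swivel catch about its upright post on the box's end beyond the lid's free edge. 0 (about) lies along the inlet's -x, across the lid's edge, and keeps it shut; positive is anticlockwise seen from above, so the knob goes to the inlet's -y. It turns either way to a stop at 1.9 rad and stays where it is left; beyond 1.25 rad either way it is off the lid. A push of 1 to 2 N at the knob turns it.
- catch_pivot (a point): The catch's upright axis, at the underside of its bar, 91.5 mm above the bench (inlet x = 190 mm, y = 0).
- catch_knob (a point): Middle of the catch's upright black knob, 45 mm from the catch's axis, 111 mm above the bench. The knob is 14 mm thick with an 18 mm ball head; it stands from 95 to 131 mm above the bench on a flat bar 12 mm wide that reaches 12 mm past it.
- flask: Bystander, loose: small conical glass flask with a crimped foil cap, 64 wide, 91 tall (mm). Origin at the centre of its underside, z up.
- cone_base: Bystander, loose: yellow hexagonal plastic funnel base with a short upright sleeve, 88 across, 40 tall (mm). Origin at the centre of its underside, z up.
- jar: Bystander, loose: clear screw-top jar with a white cap, 72 wide, 85 tall (mm). Origin at the centre of its underside, z up.
- beaker: Bystander, loose: clear glass beaker, 72 wide, 95 tall (mm). Origin at the centre of its underside, z up.
- filter_flask: Bystander, loose: large conical filter flask with a dark rubber bung, 128 wide, 205 tall (mm). Origin at the centre of its underside, z up.
- wash_bottle: Bystander, loose: white wash bottle with a red cap and bent red spout, 64 wide, 172 tall to the spout (mm). Origin at the centre of its underside, z up.
- bung: Bystander, loose: green tapered rubber bung, 44 wide, 32 tall (mm). Origin at the centre of its underside, z up.

How it is judged:
By the outcome, as a careful person would: the job done as asked, in the order asked, and still so for the second after the job is handed in, while the arm keeps its last pose, push and grip.
It also fails if it takes over 53 s, if anything falls off the work surface, if the arm or the gripper's body presses on something with over 40 N, if the wrist force passes 120 N, or if a joint passes its speed limit or range.

### The arm

A 7-joint arm with a two-finger parallel gripper is mounted at the origin on the work surface. World frame = base frame: x ahead of the robot, y to its left, z up, the work surface at z = 0. Lengths are in m, angles in rad, forces in N, time in s.
With the tool pointing down it reaches from about 0.4 to 0.85 m from the base axis. Payload 4.5 kg.
Tool frame: the origin (TCP) lies midway between the tips of the shut fingers; the grasp point (between the pads) lies 19 mm behind it (r.hold_point_z is the distance from the TCP to the grasp point, in m); z points along the fingers, y is the direction in which the jaws open and shut (so a half turn about z gives the same grasp; the last joint's range is limited). The gripper opens to 88 mm and grips with 3 to 60 N. Pads are 18 mm wide; open, the fingers measure 123 mm over their backs; the gripper's body (75 mm by 187 mm) begins 45 mm behind the grasp point.
Start: joints at [-1.135, 0.689, -0.195, 1.565, 0.157, 0.902, -0.215], TCP at [0.244, 0.575, 0.239] pointing down, gripper open.
Joint ranges: [-3.01, 3.01], [-0.46, 2.08], [-1.47, 1.51], [0.13, 2.56], [-1, 4.14], [0.04, 2.09], [-2.66, 2.66]. Speed limits (rad/s): [2.57, 2.57, 3.14, 3.14, 3.14, 3.14, 3.14].

### API

Orientations are given as a unit quaternion [x, y, z, w].
In Python, from plant import r gives the robot as it stands. The module is installed in compiled form; this text tells all that it offers.
- The arm moves only by the tool move_arm, never from a script. Its arguments are lists of equal length, an entry for each row: "turn": the turn, a rotation vector about the tool's x, y, z in units of 2 pi rad (1.0 is 2 pi rad), a list of three; "dp": the shift along the tool's x, y, z in units of 2.5 cm (1.0 is 2.5 cm), a list of three; "jaw": the closure, from -1 (fully open) to 1 (shut), so that 0 is half open. In form: {"turn": [[wx, wy, wz], ...], "dp": [[x, y, z], ...], "jaw": [jaw, ...]}. A call has 1 to 10 rows; each row shifts and turns the commanded pose from where the row before left it, along the tool's axes as they then stand; what a row does not reach is not made up. A row lasts 1/12 s, in which the tool goes at most 41.7 mm and 7.16 degrees, less where a joint would pass 70% of its speed; a pose out of reach is approached as far as the arm can. A call with a number of a shift or a turn outside -1 to 1 is refused whole. A call with a gripper value outside its range is refused whole. The fingers move at their own pace and stop on an object; "newtons" is the grip in N (left out, the last holds). Time passes only in rows, so rows that do not move let the fingers close. It gives the time, the measured TCP pose, the force and the opening at its end, in the units of the state.
- r.get_state(): the state, without advancing time (a new reading comes with each control period).
- r.snapshot(name): name is "scene" or "top" or "wrist"; returns a dict with "frame" (420x560x3 uint8, blue, green, red), "mtx" (3x3 intrinsics, pixels), "origin" and "orientation" of the camera in the world; the wrist camera has in their place "tool_from_camera" (4x4, takes a point from camera to tool coordinates, whose origin is the TCP and whose axes are the flange's). Camera axes: x right, y up, looking along -z (the intrinsics and any distortion apply to the point x, -y, -z); pixel columns grow to the right and rows downward; lengths in m; the calibration is good to about 2 mm. A picture is of the moment at which its call begins: read the wrist's pose just before it. There is no depth.
- r.finish_job(): hands the job in, once; it reports no verdict.
The state is a dict: "clock": time; "q": joint angles; "qd": joint speeds; "joint_torque": joint torques, N m; "tool_pos": TCP position; "eef_rot": TCP orientation; "contact_force": force on the tool from outside, world axes, zero at the start; "moment": the same for the moment, N m; "opening": opening from 0.0 (shut) to 1.0 (fully open).
Only numpy, scipy, OpenCV 4.12 (cv2) and the standard library are available. Lean on these libraries where they do the work, as an engineer would, in place of code of your own. Each camera call takes 0.05 s, during which the arm holds its last target.

## Working session

There is one attempt and no reset: what is moved stays moved. The work goes in short steps, Python scripts to look and compute and a tool call to move; the robot and the scene stay as the last step left them, time stands still between calls to the robot, and variables do not carry over. Pictures are saved under pics/ and viewed, and the job is handed in when it is done.

Besides the shell and the picture viewer there is one more tool, called as name(argument=value, ...), one argument or row to a line, values as JSON. move_arm: Moves the arm, as the interface text tells. Shifts and turns lie within -1 to 1; 1 stands for 2.5 cm of shift or 2 pi rad of turn. Its arguments: {"type":"object","properties":{"turn":{"type":"array","items":{"type":"array","items":{"type":"number","minimum":-1,"maximum":1}}},"dp":{"type":"array","items":{"type":"array","items":{"type":"number","minimum":-1,"maximum":1}}},"jaw":{"type":"array","items":{"type":"number"}},"newtons":{"type":"number"}},"required":["turn","dp","jaw"]}

```bash
mkdir -p pics
python3 - <<'E'
from plant import r
import cv2,numpy as np,pickle
s=r.get_state()
print({k:np.round(v,3).tolist() for k,v in s.items()}, r.hold_point_z)
D={}
for n in("scene","top","wrist"):
    d=r.snapshot(n);D[n]=d;cv2.imwrite(f"pics/{n}0.png",d["frame"])
    print(n,[(k,np.round(v,3).tolist()) for k,v in d.items() if k!="frame"])
pickle.dump(D,open("d0.pkl","wb"))
E
```

```text
{'clock': 0.0, 'q': [-1.135, 0.69, -0.194, 1.566, 0.157, 0.902, -0.215], 'qd': [0.0, 0.0, -0.001, 0.001, 0.001, 0.0, -0.002], 'joint_torque': [-0.0, -52.757, -1.267, -15.343, -0.053, 0.007, 0.0], 'tool_pos': [0.244, 0.575, 0.238], 'eef_rot': [0.2, 0.98, -0.001, -0.0], 'contact_force': [0.201, 0.232, -0.391], 'moment': [0.055, -0.019, 0.02], 'opening': 1.001} 0.0187
scene [('mtx', [[397.97, 0.0, 281.007], [0.0, 397.97, 212.123], [0.0, 0.0, 1.0]]), ('origin', [1.047, 0.689, 0.879]), ('orientation', [0.116, 0.372, 0.875, 0.287])]
top [('mtx', [[466.217, 0.0, 276.263], [0.0, 466.217, 204.133], [0.0, 0.0, 1.0]]), ('origin', [0.346, 0.024, 1.225]), ('orientation', [-0.064, 0.074, 0.705, -0.703])]
wrist [('mtx', [[307.658, 0.0, 283.619], [0.0, 307.658, 213.38], [0.0, 0.0, 1.0]]), ('tool_from_camera', [[-0.0, 0.963, 0.268, 0.068], [1.0, -0.0, 0.001, 0.001], [0.001, 0.268, -0.963, -0.146], [0.0, 0.0, 0.0, 1.0]])]
```

```bash
ls pics
```

```text
scene0.png
top0.png
wrist0.png
```

View pics/scene0.png

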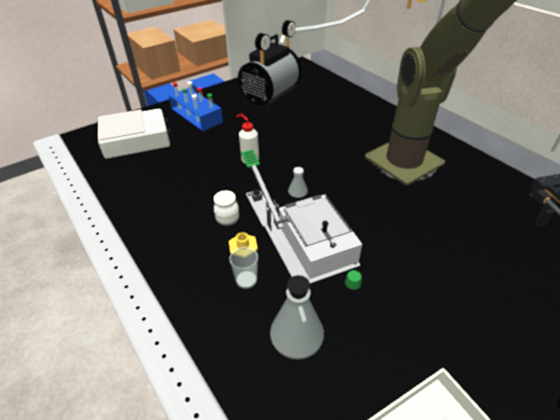

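View pics/top0.png

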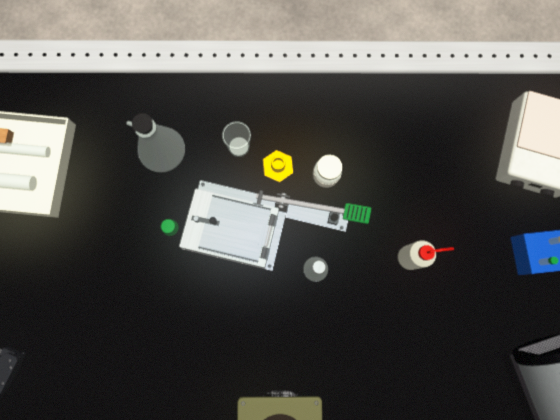

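View pics/wrist0.png

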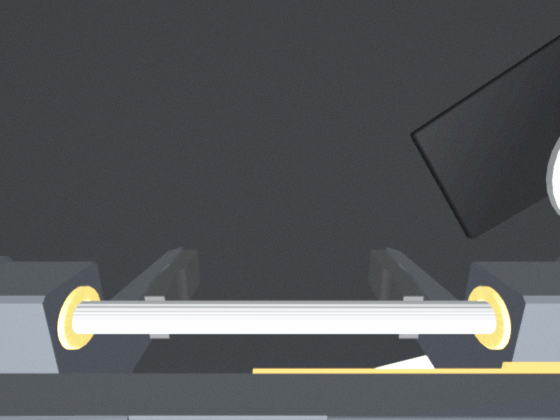

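```bash
cat > h.py <<'E'
import numpy as np,cv2,pickle
from scipy.spatial.transform import Rotation as R
def ray(d,u,v,st=None):
    K=d["mtx"]
    c=np.array([(u-K[0,2])/K[0,0],-(v-K[1,2])/K[1,1],-1.])
    if "origin" in d: Rm=R.from_quat(d["orientation"]).as_matrix();o=np.array(d["origin"])
    else:
        T=d["tool_from_camera"];Rt=R.from_quat(st["eef_rot"]).as_matrix()
        Rm=Rt@T[:3,:3];o=Rt@T[:3,3]+st["tool_pos"]
    w=Rm@c;return o,w/np.linalg.norm(w)
def onz(d,u,v,z,st=None):
    o,w=ray(d,u,v,st);return o+w*(z-o[2])/w[2]
def tri(rs):
    A=0;b=0
    for o,w in rs:
        P=np.eye(3)-np.outer(w,w);A=A+P;b=b+P@o
    p=np.linalg.solve(A,b);return p,[np.linalg.norm((np.eye(3)-np.outer(w,w))@(p-o)) for o,w in rs]
E
python3 - <<'E'
from h import *
D=pickle.load(open("d0.pkl","rb"))
t=D["top"]["frame"];s=D["scene"]["frame"]
cv2.imwrite("pics/t1.png",cv2.resize(t[165:285,170:380],None,fx=3.8,fy=3.8,interpolation=cv2.INTER_CUBIC))
cv2.imwrite("pics/s1.png",cv2.resize(s[140:290,230:370],None,fx=4,fy=4,interpolation=cv2.INTER_CUBIC))
P={}
for n,im in(("top",t),("scene",s)):
    h=cv2.cvtColor(im,cv2.COLOR_BGR2HSV)
    m=cv2.inRange(h,(50,100,50),(80,255,255))
    k,l,st,c=cv2.connectedComponentsWithStats(m)
    print(n,[(st[i].tolist(),c[i].round(1).tolist()) for i in range(1,k) if st[i,4]>25])
E
```

```text
top [([343, 203, 29, 21, 471], [357.2, 212.9]), ([160, 219, 18, 17, 239], [168.7, 226.8]), ([549, 257, 9, 7, 50], [553.0, 260.0])]
scene [([207, 93, 6, 5, 27], [209.2, 95.0]), ([241, 150, 19, 18, 210], [250.0, 158.3]), ([345, 270, 17, 20, 282], [353.2, 279.5])]
```

View pics/t1.png

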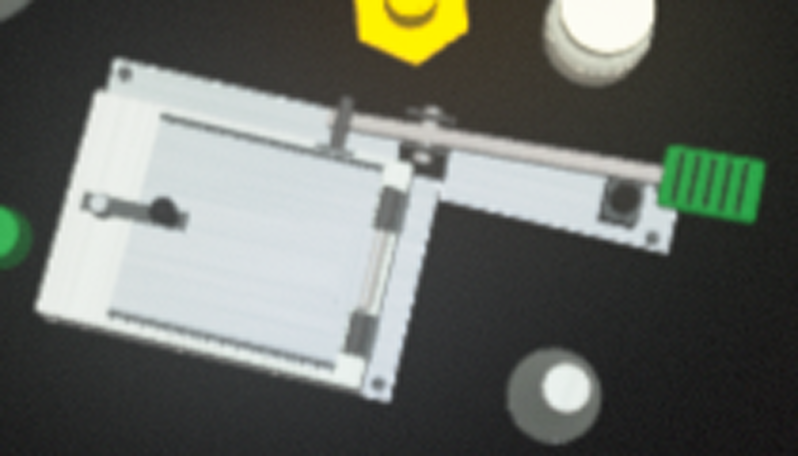

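View pics/s1.png

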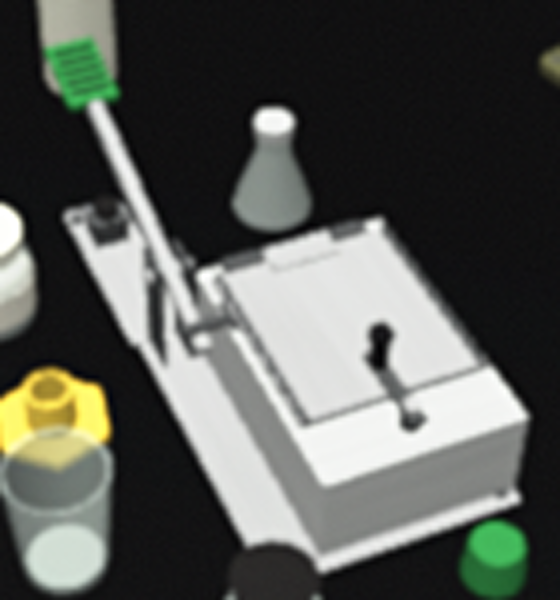

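Run:
```python
from h import *
D=pickle.load(open("d0.pkl","rb"))
T,S=D["top"],D["scene"]
tp=lambda X,Y:((X+.5)/3.8-.5+170,(Y+.5)/3.8-.5+165)
sp=lambda X,Y:((X+.5)/4-.5+230,(Y+.5)/4-.5+140)
f=lambda n,a,b:print(n,*[np.round(x,4) for x in tri([ray(T,*a),ray(S,*b)])])
f("pad",(357.2,212.9),(250,158.3))
f("knobtop",tp(164,210),sp(380,332))
f("post",tp(98,205),sp(411,420))
print("post z.1",onz(T,*tp(98,205),.1),onz(S,*sp(411,420),.1))
print("knob z.124",onz(T,*tp(164,210),.122),onz(S,*sp(380,332),.122))
print("pad z.145",onz(T,357.2,212.9,.143),onz(S,250,158.3,.143))
for n,p in(("boxA",(100,92)),("boxB",(38,310)),):print(n,onz(T,*tp(*p),.08))
for n,p in(("lidA",(163,117)),("lidB",(110,315)),("lidC",(385,165)),("lidD",(335,365))):print(n,onz(T,*tp(*p),.089))
for n,p in(("boxA",(323,487)),("boxB",(528,415))):print("s",n,onz(S,*sp(*p),.08))
for n,p,z in(("flask",(315,268),.05),("cone",(278,164),.03),("jar",(328,170),.08),("wash",(426,253),.15),("spout",(453,249),.17),("flaskcap",tp(567,387),.09),("bung",(168,226),.032)):print(n,onz(T,*p,z))
```

```text
pad [ 0.5399 -0.1846  0.1382] [0. 0.]
knobtop [0.5264 0.1581 0.1251] [0.0009 0.0009]
post [0.5362 0.2054 0.0871] [0.0013 0.0013]
post z.1 [0.53311092 0.20426505 0.1       ] [0.54541394 0.21229208 0.1       ]
knob z.124 [0.52620239 0.15919792 0.122     ] [0.52482473 0.15521994 0.122     ]
pad z.145 [ 0.53902082 -0.18366441  0.143     ] [ 0.54322607 -0.17890679  0.143     ]
boxA [0.61219456 0.20842372 0.08      ]
boxB [0.4678182  0.24406076 0.08      ]
lidA [0.59328092 0.16531    0.089     ]
lidB [0.46354914 0.19622967 0.089     ]
lidC [0.56113165 0.01997619 0.089     ]
lidD [0.43128596 0.05207364 0.089     ]
s boxA [0.61517293 0.20934946 0.08      ]
s boxB [0.46721492 0.24299483 0.08      ]
flask [ 0.41559587 -0.09024198  0.05      ]
cone [0.691505   0.00085922 0.03      ]
jar [ 0.66124697 -0.12539101  0.08      ]
wash [ 0.44335582 -0.33836248  0.15      ]
spout [ 0.4504819  -0.39397296  0.17      ]
flaskcap [ 0.41686146 -0.09575492  0.09      ]
bung [0.52515516 0.28509044 0.032     ]
```

move_arm(
  turn=[
    [0,0,-0.009],
    [0,0,-0.009],
    [0,0,-0.009],
    [0,0,0],
    [0,0,0],
    [0,0,0],
    [0,0,0],
    [0,0,0],
    [0,0,0],
    [0,0,0],
  ],
  dp=[
    [-0.4,-0.3,0],
    [-0.8,-0.7,0],
    [-0.8,-0.7,0],
    [-0.8,-0.7,0],
    [-0.8,-0.7,0],
    [-0.8,-0.7,0],
    [-0.8,-0.7,0],
    [-0.8,-0.7,0],
    [-0.8,-0.7,0],
    [-0.8,-0.7,0],
  ],
  jaw=[1,1,1,1,1,1,1,1,1,1],
  newtons=20,
)

```text
clock: 0.98
tool_pos: [0.3864, 0.366, 0.2386]
eef_rot: [0.116, 0.993, -0.0, -0.0]
contact_force: [0.7, 0.5, -0.3]
opening: 0.264
```

move_arm(
  turn=[
    [0,0,0],
    [0,0,0],
    [0,0,0],
    [0,0,0],
    [0,0,0],
    [0,0,0],
    [0,0,0],
    [0,0,0],
  ],
  dp=[
    [-0.8,-0.7,0],
    [-0.8,-0.7,0],
    [-0.8,-0.7,0],
    [-0.8,-0.7,0],
    [-0.8,-0.7,0],
    [-0.8,-0.7,0],
    [-0.4,-0.4,0],
    [0,0,0],
  ],
  jaw=[1,1,1,1,1,1,1,1],
)

```text
clock: 1.65
tool_pos: [0.4879, 0.2212, 0.2383]
eef_rot: [0.119, 0.993, -0.001, 0.0]
contact_force: [0.0, 0.1, -1.0]
opening: 0.009
```

move_arm(
  turn=[
    [0,0,0],
    [0,0,0],
    [0,0,0],
    [0,0,0],
    [0,0,0],
    [0,0,0],
    [0,0,0],
  ],
  dp=[
    [-0.7,-0.4,0.3],
    [-0.7,-0.4,0.6],
    [-0.7,-0.4,0.6],
    [-0.7,-0.4,0.6],
    [-0.7,-0.5,0.5],
    [0,0,0],
    [0,0,0],
  ],
  jaw=[1,1,1,1,1,1,1],
)

```text
clock: 2.23
tool_pos: [0.5583, 0.1545, 0.1729]
eef_rot: [0.116, 0.993, -0.0, -0.001]
contact_force: [-0.1, 0.3, -0.1]
opening: 0.001
```

```bash
cat > snap.py <<'E'
import sys
from plant import r
from h import *
tag=sys.argv[1]
st=r.get_state();print({k:np.round(st[k],4).tolist() for k in("clock","q","tool_pos","eef_rot","contact_force","opening")})
D={"st":st}
for n in sys.argv[2:]:
    D[n]=r.snapshot(n);cv2.imwrite(f"pics/{n}{tag}.png",D[n]["frame"])
pickle.dump(D,open(f"d{tag}.pkl","wb"))
E
python3 snap.py 1 wrist top
```

```text
{'clock': 2.2333, 'q': [-0.1885, 0.7229, -0.2756, 1.7666, 0.2844, 0.693, 0.7187], 'tool_pos': [0.5583, 0.1545, 0.1729], 'eef_rot': [0.1163, 0.9932, -0.0001, -0.001], 'contact_force': [-0.0662, 0.2582, -0.1437], 'opening': 0.0014}
```

View pics/wrist1.png

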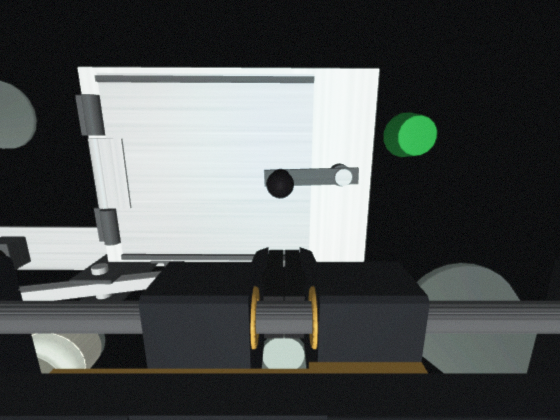

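Run:
```python
from h import *
D=pickle.load(open("d1.pkl","rb"));s=D["st"];w=D["wrist"]
Rt=R.from_quat(s["eef_rot"]).as_matrix()
for n,p,z in(("knob",(280,182),.122),("post",(343.5,177),.099),("bartip",(265,178),.095)):
    q=onz(w,*p,z,s);print(n,q,"tool",Rt.T@(q-s["tool_pos"]))
```

```text
knob [0.52485677 0.16068356 0.122     ] tool [ 0.0339011  -0.00170017  0.05094492]
post [0.53560305 0.20480573 0.099     ] tool [0.03359274 0.04372157 0.0739236 ]
bartip [0.52380762 0.14926346 0.095     ] tool [ 0.03223204 -0.01304143  0.07794695]
```

move_arm(
  turn=[
    [0,0,0],
    [0,0,0],
    [0,0,0],
    [0,0,0],
    [0,0,0],
    [0,0,0],
    [0,0,0],
    [0,0,0],
    [0,0,0],
    [0,0,0],
  ],
  dp=[
    [0,0,0.3],
    [0,0,0.5],
    [0,0,0.5],
    [0,0,0.5],
    [0,0,0.5],
    [0,0,0.4],
    [0,0,0.06],
    [0,0,0],
    [0.2,0,0],
    [0.2,0,0],
  ],
  jaw=[1,1,1,1,1,1,1,1,1,1],
)

```text
clock: 3.17
tool_pos: [0.5494, 0.157, 0.1054]
eef_rot: [0.116, 0.993, 0.0, 0.001]
contact_force: [0.2, -0.1, -0.0]
opening: 0.004
```

move_arm(
  turn=[
    [0,0,0],
    [0,0,0],
    [0,0,0],
  ],
  dp=[
    [0.15,0,0],
    [0,0,0],
    [0,0,0],
  ],
  jaw=[1,1,1],
)

```text
clock: 3.42
tool_pos: [0.5454, 0.1577, 0.1052]
eef_rot: [0.116, 0.993, 0.0, 0.0]
contact_force: [0.5, -0.4, -0.1]
opening: 0.008
```

move_arm(
  turn=[
    [0,0,0],
    [0,0,0.008],
    [0,0,0.016],
    [0,0,0.016],
    [0,0,0.016],
    [0,0,0.016],
    [0,0,0.016],
    [0,0,0.016],
    [0,0,0.016],
  ],
  dp=[
    [0.08,0,0],
    [0.09,-0.03,0],
    [0.18,-0.06,0],
    [0.18,-0.06,0],
    [0.18,-0.06,0],
    [0.18,-0.06,0],
    [0.18,-0.06,0],
    [0.18,-0.06,0],
    [0.18,-0.06,0],
  ],
  jaw=[1,1,1,1,1,1,1,1,1],
)

```text
clock: 4.17
tool_pos: [0.5096, 0.1648, 0.1048]
eef_rot: [0.476, 0.879, -0.001, 0.0]
contact_force: [-0.6, -2.1, 0.7]
opening: 0.005
```

```bash
python3 snap.py 2 wrist top
```

```text
{'clock': 4.1667, 'q': [-0.3871, 0.7803, -0.0209, 1.9505, 0.0401, 0.4121, 0.1396], 'tool_pos': [0.5096, 0.1648, 0.1048], 'eef_rot': [0.4761, 0.8794, -0.0008, 0.0002], 'contact_force': [-0.5712, -2.0734, 0.6884], 'opening': 0.0052}
```

View pics/wrist2.png

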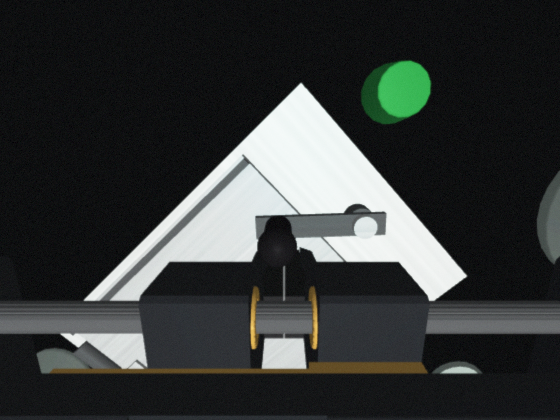

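move_arm(
  turn=[
    [0,0,0.016],
    [0,0,0.016],
    [0,0,0.016],
    [0,0,0.016],
    [0,0,0.016],
    [0,0,0.016],
    [0,0,0.016],
    [0,0,0.016],
    [0,0,0.01],
    [0,0,0],
  ],
  dp=[
    [0.18,-0.06,0],
    [0.18,-0.06,0],
    [0.18,-0.06,0],
    [0.18,-0.06,0],
    [0.18,-0.06,0],
    [0.18,-0.06,0],
    [0.18,-0.06,0],
    [0.18,-0.06,0],
    [0.11,-0.04,0],
    [0,0,0],
  ],
  jaw=[1,1,1,1,1,1,1,1,1,1],
)

```text
clock: 5.1
tool_pos: [0.4901, 0.2013, 0.1047]
eef_rot: [0.799, 0.602, 0.0, -0.0]
contact_force: [-0.1, 0.3, 1.0]
opening: 0.005
```

```bash
python3 snap.py 3 wrist
```

```text
{'clock': 5.1, 'q': [-0.5863, 0.7888, 0.1841, 1.9752, -0.3359, 0.4063, -0.4255], 'tool_pos': [0.4901, 0.2013, 0.1047], 'eef_rot': [0.7989, 0.6015, 0.0002, -0.0002], 'contact_force': [-0.0927, 0.3352, 1.022], 'opening': 0.0052}
```

View pics/wrist3.png

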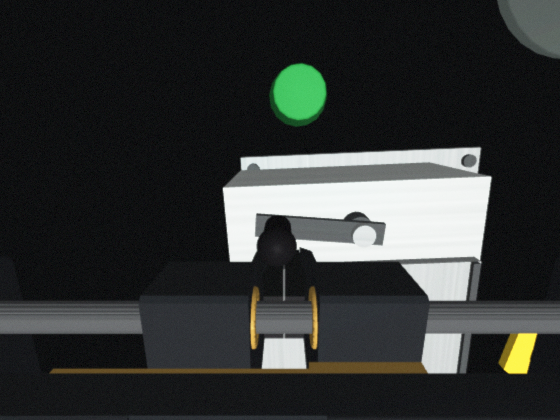

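move_arm(
  turn=[
    [0,0,0],
    [0,0,0],
    [0,0,0],
    [0,0,0],
    [0,0,0],
    [0,0,0],
    [0,0,0],
    [0,0,0],
    [0,0,0],
    [0,0,0],
  ],
  dp=[
    [-0.2,0,0],
    [-0.3,0,0],
    [-0.1,0,0],
    [0,0,-0.3],
    [0,0,-0.7],
    [0,0,-0.8],
    [0,0,-0.8],
    [0,0,-0.8],
    [0,0,-0.8],
    [0,0,0],
  ],
  jaw=[1,1,1,1,1,1,1,1,1,1],
)

```text
clock: 5.98
tool_pos: [0.4881, 0.1864, 0.2135]
eef_rot: [0.8, 0.601, 0.004, 0.001]
contact_force: [0.4, 0.1, 0.7]
opening: 0.007
```

move_arm(
  turn=[
    [0,0,-0.018],
    [0,0,-0.018],
    [0,0,-0.018],
    [0,0,-0.018],
    [0,0,-0.018],
    [0,0,-0.018],
    [0,0,-0.018],
    [0,0,-0.018],
    [0,0,-0.018],
    [0,0,-0.018],
  ],
  dp=[
    [-0.2,0.1,0],
    [-0.5,0,0],
    [-0.6,0,0],
    [-0.6,0,0],
    [-0.6,0,0],
    [-0.6,-0.2,0],
    [-0.6,-0.3,0],
    [-0.6,-0.4,0],
    [-0.5,-0.5,0],
    [-0.4,-0.6,0],
  ],
  jaw=[1,1,1,1,1,1,1,1,1,1],
)

```text
clock: 6.82
tool_pos: [0.4767, 0.0371, 0.2095]
eef_rot: [0.351, 0.937, 0.0, -0.0]
contact_force: [0.9, -0.1, 0.3]
opening: 0.004
```

```bash
python3 snap.py 4 top wrist
python3 - <<'E'
from h import *
D=pickle.load(open("d4.pkl","rb"));s=D["st"]
Rt=R.from_quat(s["eef_rot"]).as_matrix();print(Rt.round(3), Rt.T@(np.array([.54,-.185,.2])-s["tool_pos"])/.025)
E
```

```text
{'clock': 6.8167, 'q': [-0.1118, 0.5473, -0.0957, 2.0327, 0.0927, 0.5655, 0.5825], 'tool_pos': [0.4767, 0.0371, 0.2095], 'eef_rot': [0.3506, 0.9365, 0.0001, -0.0], 'contact_force': [0.8647, -0.1297, 0.3184], 'opening': 0.004}
[[-0.754  0.657  0.   ]
 [ 0.657  0.754  0.   ]
 [ 0.     0.    -1.   ]] [-7.74192795 -5.03658589  0.37803545]
```

View pics/top4.png

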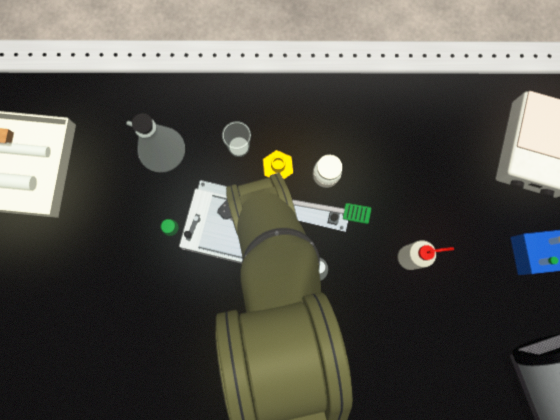

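move_arm(
  turn=[
    [0,0,-0.0155],
    [0,0,-0.0155],
    [0,0,-0.0155],
    [0,0,-0.0155],
    [0,0,-0.0155],
    [0,0,0],
    [0,0,0],
    [0,0,0],
    [0,0,0],
  ],
  dp=[
    [-0.4,-0.6,0],
    [-0.4,-0.6,0],
    [-0.4,-0.7,0],
    [-0.4,-0.7,0],
    [-0.4,-0.7,0],
    [-0.5,-0.7,0],
    [-0.5,-0.7,0],
    [-0.3,-0.4,0],
    [0,0,0],
  ],
  jaw=[1,1,1,1,1,1,1,1,1],
)

```text
clock: 7.67
tool_pos: [0.5013, -0.1114, 0.2095]
eef_rot: [0.12, 0.993, -0.0, 0.001]
contact_force: [-0.0, 0.7, -0.3]
opening: 0.002
```

```bash
python3 snap.py 5 wrist scene
python3 - <<'E'
from h import *
D=pickle.load(open("d5.pkl","rb"));s=D["st"]
Rt=R.from_quat(s["eef_rot"]).as_matrix();print(Rt.round(3), Rt.T@(np.array([.54,-.185,.15])-s["tool_pos"])/.025)
E
```

```text
{'clock': 7.6667, 'q': [0.2982, 0.5937, -0.2697, 1.9294, 0.2503, 0.6496, 1.2025], 'tool_pos': [0.5013, -0.1114, 0.2095], 'eef_rot': [0.12, 0.9928, -0.0004, 0.0006], 'contact_force': [-0.0369, 0.7067, -0.2857], 'opening': 0.0023}
[[-0.971  0.238  0.001]
 [ 0.238  0.971 -0.001]
 [-0.001 -0.001 -1.   ]] [-2.2006553  -2.48965701  2.38231647]
```

View pics/wrist5.png

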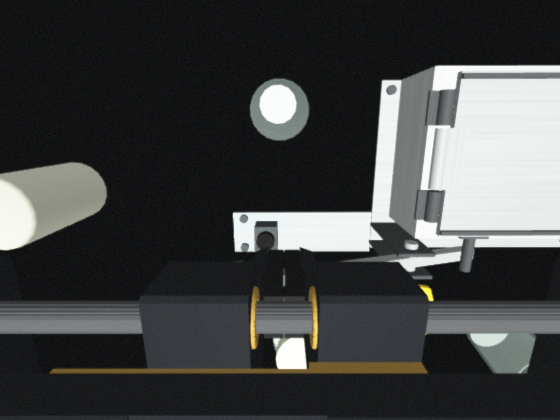

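move_arm(
  turn=[
    [0,0,0],
    [0,0,0],
    [0,0,0],
    [0,0,0],
    [0,0,0],
    [0,0,0],
    [0,0,0],
  ],
  dp=[
    [-0.3,-0.3,0],
    [-0.5,-0.6,0],
    [-0.5,-0.6,0],
    [-0.5,-0.6,0.3],
    [-0.4,-0.4,0.5],
    [0,0,0.4],
    [0,0,0],
  ],
  jaw=[1,1,1,1,1,1,1],
)

```text
clock: 8.35
tool_pos: [0.5378, -0.1818, 0.1776]
eef_rot: [0.117, 0.993, 0.001, -0.002]
contact_force: [-0.3, 0.2, -0.3]
opening: 0.005
```

```bash
python3 snap.py 6 top wrist scene
python3 - <<'E'
from h import *
D=pickle.load(open("d6.pkl","rb"));s=D["st"]
Rt=R.from_quat(s["eef_rot"]).as_matrix();print(Rt.T@(np.array([.54,-.185,.15])-s["tool_pos"])/.025)
cv2.imwrite("pics/s6.png",cv2.resize(D["scene"]["frame"][60:300,160:420],None,fx=2.5,fy=2.5))
E
```

```text
{'clock': 8.35, 'q': [0.4031, 0.7033, -0.2675, 1.7958, 0.273, 0.6829, 1.3183], 'tool_pos': [0.5378, -0.1818, 0.1776], 'eef_rot': [0.1172, 0.9931, 0.0006, -0.0021], 'contact_force': [-0.2868, 0.2095, -0.2734], 'opening': 0.0051}
[-0.11940801 -0.10544805  1.10391538]
```

View pics/s6.png

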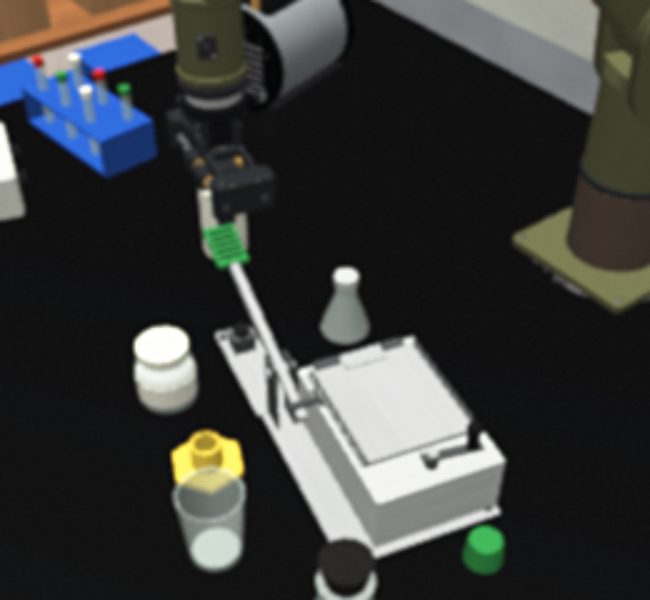

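View pics/wrist6.png

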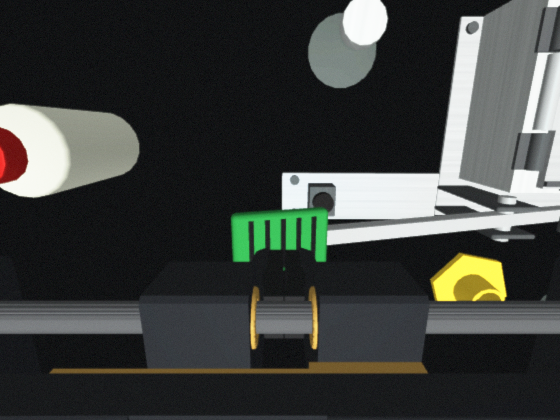

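Run:
```python
from h import *
D=pickle.load(open("d6.pkl","rb"));s=D["st"];w=D["wrist"]
Rt=R.from_quat(s["eef_rot"]).as_matrix()
for p,z in(((233,215),.153),((327,209),.135),((280,212),.144)):
    print(Rt.T@(onz(w,*p,z,s)-s["tool_pos"]))
```

```text
[ 0.019144   -0.02860812  0.02467467]
[0.01799244 0.02822476 0.04270741]
[ 0.01847932 -0.00153858  0.03368978]
```

move_arm(
  turn=[
    [0,0,0],
    [0,0,0],
    [0,0,0],
    [0,0,0],
    [0,0,0],
    [0,0,0],
    [0,0,0],
    [0,0,0],
    [0,0,0],
    [0,0,0],
  ],
  dp=[
    [-0.03,-0.08,0.2],
    [-0.03,-0.08,0.25],
    [0,0,0.2],
    [0,0,0.15],
    [0,0,0.1],
    [0,0,0.1],
    [0,0,0.1],
    [0,0,0.1],
    [0,0,0.1],
    [0,0,0.1],
  ],
  jaw=[1,1,1,1,1,1,1,1,1,1],
)

```text
clock: 9.33
tool_pos: [0.5397, -0.1879, 0.145]
eef_rot: [0.118, 0.993, -0.001, 0.0]
contact_force: [-2.4, -2.4, 5.9]
opening: 0.007
```

move_arm(
  turn=[
    [0,0,0],
    [0,0,0],
    [0,0,0],
    [0,0,0],
    [0,0,0],
    [0,0,0],
    [0,0,0],
    [0,0,0],
    [0,0,0],
    [0,0,0],
  ],
  dp=[
    [0,0,0.1],
    [0,0,0.12],
    [0,0,0.12],
    [0,0,0.12],
    [0,0,0.12],
    [0,0,0.12],
    [0,0,0.12],
    [0,0,0.12],
    [0,0,0.12],
    [0,0,0.12],
  ],
  jaw=[1,1,1,1,1,1,1,1,1,1],
)

```text
clock: 10.17
tool_pos: [0.5398, -0.1898, 0.116]
eef_rot: [0.118, 0.993, -0.002, 0.001]
contact_force: [-1.3, -3.8, 6.9]
opening: 0.004
```

```bash
python3 snap.py 7 scene
python3 - <<'E'
from h import *
D=pickle.load(open("d7.pkl","rb"))
cv2.imwrite("pics/s7.png",cv2.resize(D["scene"]["frame"][60:300,160:420],None,fx=2.5,fy=2.5))
E
```

```text
{'clock': 10.1667, 'q': [0.3864, 0.7968, -0.2237, 1.8313, 0.3167, 0.5466, 1.2895], 'tool_pos': [0.5398, -0.1898, 0.116], 'eef_rot': [0.1184, 0.993, -0.0017, 0.0007], 'contact_force': [-1.2699, -3.8355, 6.8558], 'opening': 0.0038}
```

View pics/s7.png

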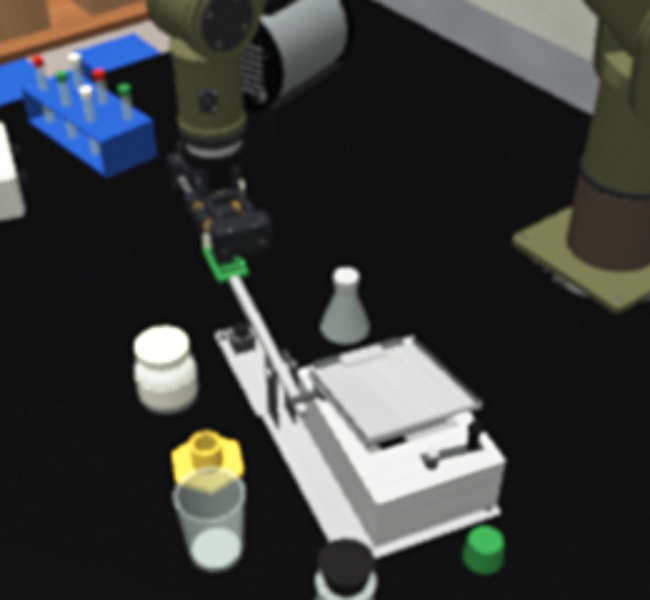

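move_arm(
  turn=[
    [0,0,0],
    [0,0,0],
    [0,0,0],
    [0,0,0],
    [0,0,0],
    [0,0,0],
    [0,0,0],
    [0,0,0],
    [0,0,0],
    [0,0,0],
  ],
  dp=[
    [0,0,0.12],
    [0,0,0.12],
    [0,0,0.12],
    [0,0,0.12],
    [0,0,0.12],
    [0,0,0.12],
    [0,0,0.12],
    [0,0,0.12],
    [0,0,0.12],
    [0,0,0.12],
  ],
  jaw=[1,1,1,1,1,1,1,1,1,1],
)

```text
clock: 11.05
tool_pos: [0.5397, -0.1902, 0.0859]
eef_rot: [0.119, 0.993, -0.002, 0.001]
contact_force: [-1.3, -5.3, 7.3]
opening: 0.007
```

move_arm(
  turn=[
    [0,0,0],
    [0,0,0],
    [0,0,0],
    [0,0,0],
    [0,0,0],
    [0,0,0],
    [0,0,0],
    [0,0,0],
    [0,0,0],
    [0,0,0],
  ],
  dp=[
    [0,0,0.12],
    [0,0,0.12],
    [0,0,0.12],
    [0,0,0.12],
    [0,0,0.12],
    [0,0,0.12],
    [0,0,0.12],
    [0,0,0.12],
    [0,0,0.12],
    [0,0,0.12],
  ],
  jaw=[1,1,1,1,1,1,1,1,1,1],
)

```text
clock: 11.88
tool_pos: [0.5402, -0.188, 0.0557]
eef_rot: [0.118, 0.993, -0.001, 0.001]
contact_force: [0.3, -0.8, 5.8]
opening: 0.004
```

move_arm(
  turn=[
    [0,0,0],
    [0,0,0],
    [0,0,0],
    [0,0,0],
    [0,0,0],
    [0,0,0],
  ],
  dp=[
    [0,0,0.1],
    [0,0,0.1],
    [0,0,0.08],
    [0,0,0.06],
    [0,0,0.04],
    [0,0,0],
  ],
  jaw=[1,1,1,1,1,1],
)

```text
clock: 12.38
tool_pos: [0.5407, -0.1862, 0.0461]
eef_rot: [0.117, 0.993, 0.001, 0.001]
contact_force: [0.2, 1.7, 4.6]
opening: 0.008
```

Not yet bearing on the stop; press on in small steps.

move_arm(
  turn=[
    [0,0,0],
    [0,0,0],
    [0,0,0],
    [0,0,0],
  ],
  dp=[
    [0,0,0.06],
    [0,0,0.06],
    [0,0,0.04],
    [0,0,0],
  ],
  jaw=[1,1,1,1],
)

```text
clock: 12.72
tool_pos: [0.5409, -0.1857, 0.0433]
eef_rot: [0.117, 0.993, 0.001, 0.001]
contact_force: [-1.9, 3.4, 14.0]
opening: 0.008
```

move_arm(
  turn=[
    [0,0,0],
    [0,0,0],
    [0,0,0],
  ],
  dp=[
    [0,0,0.04],
    [0,0,0],
    [0,0,0],
  ],
  jaw=[1,1,1],
)

```text
clock: 12.97
tool_pos: [0.541, -0.1856, 0.0431]
eef_rot: [0.117, 0.993, 0.001, 0.001]
contact_force: [-3.9, 3.6, 21.7]
opening: 0.008
```

```bash
python3 snap.py 8 scene wrist top
python3 - <<'E'
from h import *
D=pickle.load(open("d8.pkl","rb"))
cv2.imwrite("pics/s8.png",cv2.resize(D["scene"]["frame"][60:300,160:420],None,fx=2.5,fy=2.5))
E
```

```text
{'clock': 12.9667, 'q': [0.3507, 0.9149, -0.1719, 1.8572, 0.3545, 0.3963, 1.2533], 'tool_pos': [0.541, -0.1856, 0.0431], 'eef_rot': [0.1168, 0.9932, 0.0006, 0.0015], 'contact_force': [-3.8823, 3.6424, 21.6925], 'opening': 0.0079}
```

View pics/s8.png

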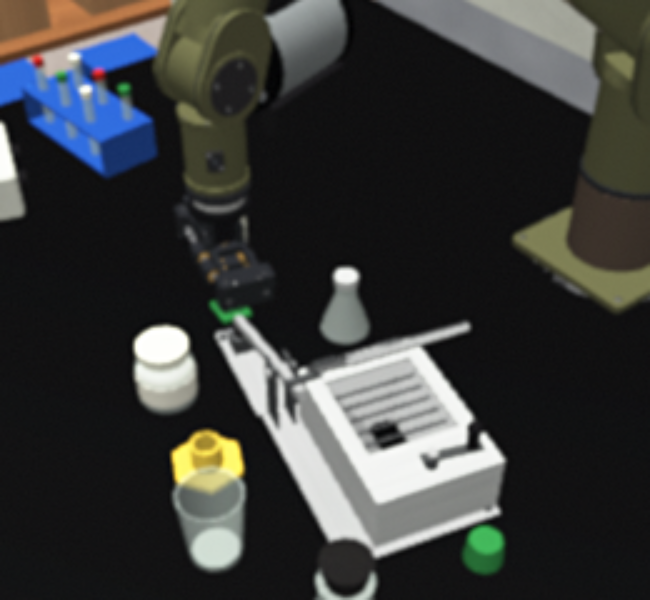

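View pics/wrist8.png

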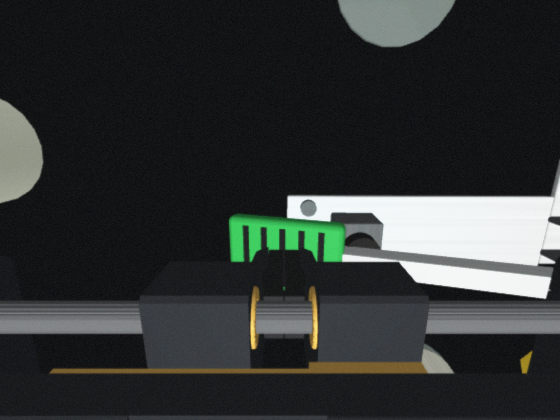

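View pics/top8.png

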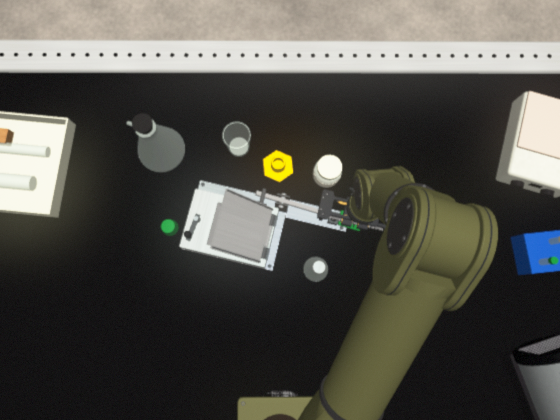

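move_arm(
  turn=[
    [0,0,0],
    [0,0,0],
    [0,0,0],
    [0,0,0],
    [0,0,0],
    [0,0,0],
  ],
  dp=[
    [0,0,0],
    [0,0,0],
    [0,0,0],
    [0,0,0],
    [0,0,0],
    [0,0,0],
  ],
  jaw=[1,1,1,1,1,1],
)

```text
clock: 13.62
tool_pos: [0.541, -0.1856, 0.0431]
eef_rot: [0.117, 0.993, 0.001, 0.001]
contact_force: [-4.1, 3.3, 21.6]
opening: 0.004
```

```bash
python3 -c "
from plant import r
s=r.get_state();print(s['clock'],s['tool_pos'],s['contact_force'])
print(r.finish_job())"
```

```text
13.6167 [ 0.54098428 -0.18564939  0.04313847] [-4.08731109  3.27967128 21.60767753]
the job is handed in; nothing more can be done
None
```

The solvent waste inlet is open: the catch is off the lid, the paddle is held down on its stop, and the lid is raised. I handed the job in at about 13.6 s.

- **Catch:** I pushed it round with the shut fingertips to about 1.6 rad, judged from the wrist picture (1.25 rad is enough). It turned towards the robot, and the later pictures show it still clear of the lid.
- **Lever:** I pressed the paddle down over about 3 s, at roughly 4 to 7 N until it met the stop. There the push rose sharply, from 14 to about 22 N over the last 0.2 mm. The fingers stayed at 43 mm above the bench and 21.6 N for the last half second.
- **Lid and bystanders:** The last pictures show the lid standing open, and nothing I could see had moved. I did not measure the lid's angle or the bystanders' positions at the end; those are judged by eye.

No check failed or disagreed. The largest force in the readings was about 22 N.

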